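# Sort two snap caps by size and press the fitting one home on the vial

## Robot

A 6-joint arm with a two-finger parallel gripper is mounted at the origin on a cart in front of the work surface, level with it; the furniture and walls round the work are solid. World frame = base frame: x ahead of the robot, y to its left, z up, the work surface at z = 0. Lengths are in mm, angles in degrees, forces in N, time in s.
With the tool pointing down it reaches from about 350 to 800 mm from the base axis. Payload 7.3 kg.
Tool frame: the origin (TCP) lies where the fingers leave the gripper's body, on its centre line; the fingertips stand 73 mm ahead of it and the grasp point (between the pads) lies 54 mm ahead of it; z points along the fingers, y is the line along which they close (so a half turn about z gives the same grasp; the last joint's range is limited). The gripper opens to 85 mm and grips with 20 to 120 N. Pads are 22 mm wide; open, the fingers measure 114 mm over their backs; the gripper's body (76 mm by 85 mm) begins 54 mm behind the grasp point. The pads swing forward as they close: fully open they stand 13 mm farther back than shut.
Start: joints at [-79.527, 19.595, 87.324, -0, 73.075, -8.365], TCP at [169.548, -496.881, 303.922] pointing down, gripper open.
Joint ranges: [-145.02, 145.02], [-44.19, 115.74], [2.07, 154.8], [-57.11, 237.11], [16.16, 152.29], [-177.93, 177.93]. Speed limits (degrees/s): [147.25, 147.25, 180, 180, 180, 180].

## Interface

Orientations are given as [roll, pitch, yaw] about the fixed x, y, z axes, in that order (R = Rz(yaw) Ry(pitch) Rx(roll)).
In Python, from cell import ctrl, eyes, workorder gives the robot as it stands. The module is installed in compiled form; this text tells all that it offers.
- The arm moves only by the tool servo_tool, never from a script. Its argument "plan" is a list of rows, each a list of 5 numbers: the finger opening in mm, from 0 to 85.4, then the shift along the world's x, y, z in mm, then the turn about the world's z in degrees. A call has 1 to 20 rows; each row is the pose to reach, as a shift and turn from the pose commanded when the call began; what a row does not reach only later rows make up. A row lasts 1/8 s, in which the tool goes at most 62.5 mm and 10.7 degrees, less where a joint would pass 70% of its speed; a pose out of reach is approached as far as the arm can. A call with a gripper value outside its range is refused whole. The fingers move at their own pace and stop on an object; "force" is the grip in N (left out, the last holds). Time passes only in rows, so rows that repeat a pose let the fingers close. It gives the time, the measured TCP pose, the force, the opening and the grip force at its end, in the units of the state.
- ctrl.state(): the state, without advancing time (a new reading comes with each control period).
- eyes.capture(name): name is "scene" or "side" or "wrist"; returns a dict with "image" (420x560x3 uint8, red, green, blue), "fx", "fy", "cx", "cy" (pixels), "cam_to_world" (4x4, takes a point from camera to world coordinates). Camera axes: x right, y up, looking along -z (the intrinsics and any distortion apply to the point x, -y, -z); pixel columns grow to the right and rows downward; lengths in mm; the calibration is good to about 2 mm. A picture is of the moment at which its call begins. There is no depth.
- workorder.finish_job(): hands the job in; it is judged then, once.
The state is a dict: "time": time; "q": joint angles; "joint_velocities": joint speeds; "tau": joint torques, N m; "eef_pos": TCP position; "ee_rot": TCP orientation; "contact_force": force on the tool from outside, world axes, zero at the start; "ft_torque": the same for the moment, N m; "gripper_width": opening from 0.0 (shut) to 1.0 (fully open); "gripper_force": force on a finger pad.
Only numpy, scipy, OpenCV 4.12 (cv2) and the standard library are available. Lean on these libraries where they do the work, as an engineer would, in place of code of your own. Each camera call takes 0.05 s, during which the arm holds its last target. There are 200 camera calls.

## Task

Two ribbed white snap caps lie on the worktop: first put the wide one, which fits nothing here, into the steel kidney dish and let go of it, then set the narrow one squarely on the neck of the amber vial in its stand and press it down until it clicks over the snap. Keep pressing firmly after the click, so that the springy seal under the cap is squeezed most of the way down, and finish while still pressing the cap down like this. Leave the bottle, jar and tape spool behind the work where they stand.

Things in the scene. Friction and masses are not known exactly. Their poses are not given: they have to be found in the camera images.
- cap_narrow_center (a point): centre of the narrow snap cap: ribbed white plastic, 42 mm diameter (43 over the ribs), 22 mm high, 25 g, closed flat top (4 mm thick) up, open below; starts standing on the worktop, this point 11 mm above it, z up. A rounded lip inside the open end leaves a 32 mm opening; the bore above is 37 mm. Any turn about its axis will do. It is told from the other by diameter; they swap places
- cap_wide_center (a point): centre of the wide snap cap: same white ribbed plastic and 22 mm height, but 52 mm diameter (53 over the ribs), 25 g; also closed top up on the worktop, z up. Which of the two places each cap lies in changes from run to run
- vial_top (a point): centre of the top of the amber vial (48 mm diameter, fixed in a 68 mm round grey stand) = upper face of its black rubber seal, 25 mm wide, while free; 101 mm above the worktop; does not sink with the seal; z up. Below it: white neck 28 mm wide (tapered to 25 at the top), then a 40 mm wide collar, its top 21 mm below this point, where the cap's skirt stops
- snap (a point): point on the neck's axis at the height of its snap, 12.6 mm below vial_top: four spring-loaded steel balls standing out to 36 mm diameter. The cap's lip meets them with the cap's centre 13 mm above this point; at a push of some 8 to 13 N it snaps over at 9 mm above, the force drops to zero and the cap is drawn down; it meets the seal at 6 mm above and the collar at 3 mm above
- seal (a joint): how far the springy rubber seal on top of the vial is squeezed down, m: 0 free, 0.003 fully down (cap's skirt on the collar). 3 N per mm, 9 N in all; it comes up again as soon as the cap is no longer pressed, while the clicked cap stays on
- dish_floor (a point): clear spot on the inner floor of the stainless steel kidney dish (110 x 240 mm, rim 48 mm above the worktop, 250 g, loose), 40 mm to the -y side of the dish's middle and 2 mm above the worktop; z up. The dish's long side is along y; its bulging wall is 40 mm off on the +x side, its near end wall 60 mm off on the -y side. The wide cap fits flat here; open fingers have room beside it only along y
- amber_bottle_center (a point): centre of a brown medicine bottle with white screw cap, 43 mm diameter, 90 mm high, a bystander; leave it alone
- jar_center (a point): centre of a white round cream jar, 54 mm diameter, 47 mm high, a bystander; leave it alone
- tape_spool_center (a point): centre of an upright spool of surgical tape with green flanges, 60 mm diameter, 73 mm high, a bystander; leave it alone
Things that resemble listed ones, but are neither listed nor needed, are in the scene too. What is shaped like the part that bears cap_narrow_center but brown is not meant.

How it is judged (in metres and radians):
On the way, in this order (a step that is already met when the one before it is completed fails the run):
1. the wide cap lies in the kidney dish, let go and at rest (x of cap_wide_center in the frame of dish_floor between -0.04 and 0.04 m and y of cap_wide_center in the frame of dish_floor between -0.05 and 0.13 m and z of cap_wide_center in the frame of dish_floor below 0.035 m and contact force between the fingers and cap_wide below 0.1 N and contact force between cap_wide and dish above 0.05 N and linear speed of cap_wide below 0.03 m/s), for 0.2 s.
2. the narrow cap has snapped over the balls of the vial's neck (z of cap_narrow_center in the frame of vial_top below -0.0055 m and horizontal distance between cap_narrow_center and vial_top below 0.004 m and angle between cap_narrow_center's own z axis and vertical below 0.12 rad), for 0.2 s.
At the end, for the whole second after the job is handed in: Narrow cap snapped on (centre over 5.5 mm below the free seal top, within 4 mm of the axis, tilt under 0.12 rad), fingers still pressing it, seal squeezed over 1.5 mm; wide cap at rest and let go in the dish (centre within 40 mm across, -50 to 130 mm along, under 35 mm up from its floor point) (all of step 1 and all of step 2 and value of joint seal above 0.0015 m and contact force between the fingers and cap_narrow above 2 N); the arm keeps its last pose, push and grip.
It fails at once if the brown bottle was moved by more than 3 cm (distance of amber_bottle_center from where it was at the start of the episode above 0.03 m).
It fails at once if the cream jar was moved by more than 3 cm (distance of jar_center from where it was at the start of the episode above 0.03 m).
It fails at once if the tape spool was moved by more than 3 cm (distance of tape_spool_center from where it was at the start of the episode above 0.03 m).
It also fails if it takes over 61 s, if anything falls off the work surface, if the arm or the gripper's body presses on something with over 40 N, if the wrist force passes 120 N, or if a joint passes its speed limit or range.

## Working session

There is one attempt and no reset: what is moved stays moved. The work goes in short steps, Python scripts to look and compute and a tool call to move; the robot and the scene stay as the last step left them, time stands still between calls to the robot, and variables do not carry over. Pictures are saved under pics/ and viewed, at most 10 in all, crops included, and the job is handed in when it is done.

Besides the shell and the picture viewer there is one more tool, called as name([rows], argument=value, ...), one row to a line, values as JSON. servo_tool: Moves the arm, as the interface text tells. Its arguments: {"type":"object","properties":{"plan":{"type":"array","items":{"type":"array","items":{"type":"number"}}},"force":{"type":"number"}},"required":["plan"]}

```bash
mkdir -p pics
cat > h.py <<'E'
import numpy as np, cv2, pickle
from cell import ctrl, eyes, workorder
def snap(n,f):
    c=eyes.capture(n); cv2.imwrite(f'pics/{f}.png',c['image'][:,:,::-1]); pickle.dump(c,open(f'pics/{f}.pkl','wb')); return c
def load(f): return pickle.load(open(f'pics/{f}.pkl','rb'))
def ray(c,u,v):
    T=np.array(c['cam_to_world']); d=T[:3,:3]@np.array([(u-c['cx'])/c['fx'],-(v-c['cy'])/c['fy'],-1]); return T[:3,3],d
def at(c,u,v,z):
    o,d=ray(c,u,v); return o+d*(z-o[2])/d[2]
def proj(c,p):
    T=np.array(c['cam_to_world']); q=T[:3,:3].T@(np.array(p,float)-T[:3,3]); return c['cx']+c['fx']*q[0]/-q[2], c['cy']-c['fy']*q[1]/-q[2]
E
python3 - <<'E'
from h import *
for n in ('scene','side','wrist'):
    c=snap(n,n+'0'); print(n,[k for k in c],c['fx'],c['cx'],c['cy'],np.round(c['cam_to_world'],3).tolist())
s=ctrl.state(); print(s)
a=[cv2.imread(f'pics/{n}0.png') for n in('scene','side')]
E
```

```text
scene ['image', 'fx', 'fy', 'cx', 'cy', 'cam_to_world'] 439.54021566667086 274.8156473155066 210.74390116494087 [[-0.577, 0.375, -0.726, -24.187], [-0.817, -0.257, 0.516, 718.632], [0.007, 0.891, 0.454, 488.902], [0.0, 0.0, 0.0, 1.0]]
side ['image', 'fx', 'fy', 'cx', 'cy', 'cam_to_world'] 440.8023250882339 272.3516404532762 208.17579306870496 [[0.998, -0.033, 0.062, 643.051], [0.07, 0.403, -0.913, -572.889], [0.005, 0.915, 0.404, 452.743], [0.0, 0.0, 0.0, 1.0]]
wrist ['image', 'fx', 'fy', 'cx', 'cy', 'cam_to_world'] 343.11347726146715 284.6983035312617 205.1529615997821 [[0.323, 0.912, 0.252, 233.46], [-0.946, 0.312, 0.084, -475.274], [-0.002, -0.266, 0.964, 373.39], [0.0, 0.0, 0.0, 1.0]]
{'time': 0.15, 'q': array([-7.95255036e+01,  1.96265018e+01,  8.73636343e+01,  2.30885794e-04,
        7.30766529e+01, -8.36413895e+00]), 'joint_velocities': array([-0.0362167 , -0.16313448, -0.20843977, -0.00981087,  0.07688846,
        0.02208737]), 'tau': array([ 1.32107340e-03, -4.33906817e+01, -2.46147823e+01, -1.67626276e-04,
        5.70832053e-03,  1.29553362e-05]), 'eef_pos': array([ 169.51541381, -496.64873868,  303.39873958]), 'ee_rot': array([-1.79933954e+02, -9.93383557e-03,  1.88385623e+01]), 'contact_force': array([-0.17691443,  0.07777024,  0.75710852]), 'ft_torque': array([-0.03430598,  0.00718853, -0.00577041]), 'gripper_force': 0.0, 'gripper_width': 0.9995609355538397}
```

View pics/scene0.png

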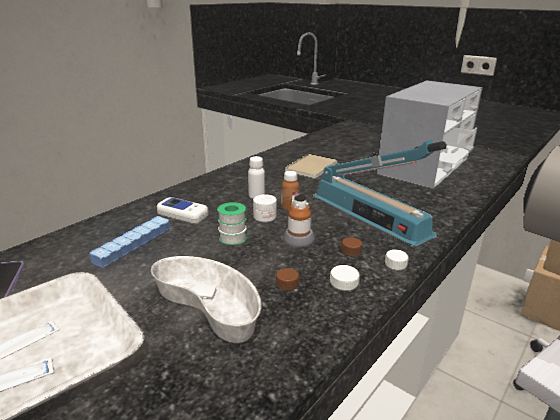

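View pics/side0.png

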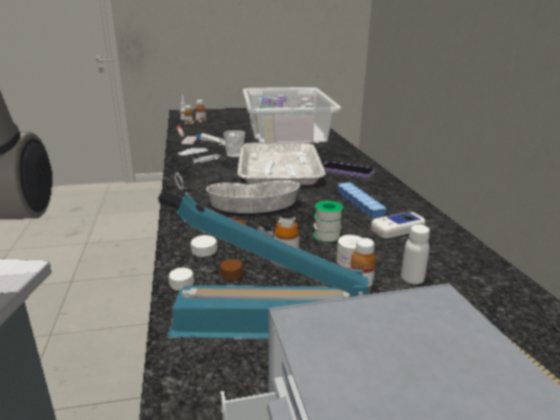

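The scene view shows the caps at (345,277) and (397,259), the vial at (299,220), the dish around (205,295) and the sealer right behind the vial. The side view shows the caps at (204,246) and (181,279) and the vial at (287,235).

Run:
```python
from h import *
for n,pts in (('scene0',[(345,277),(397,259)]),('side0',[(204,246),(181,279)])):
    c=load(n); im=c['image'].astype(int)
    m=((im.min(2)>130)&(im.max(2)-im.min(2)<45)).astype(np.uint8)
    k,l,st,ce=cv2.connectedComponentsWithStats(m)
    for p in pts:
        i=l[p[1],p[0]]; 
        x0,y0,w,h,a=st[i]; print(n,p,st[i],np.round(ce[i],1),'ctr@11',np.round(at(c,x0+w/2-.5,y0+h/2-.5,11),1),
         'width', np.round(np.linalg.norm(at(c,x0-.5,ce[i][1],14)-at(c,x0+w-.5,ce[i][1],14)),1))
c=load('scene0')
a=cv2.resize(c['image'][150:350,140:420,::-1],(784,560),interpolation=cv2.INTER_CUBIC);cv2.imwrite('pics/sc.png',a)
d=load('side0')
b=cv2.resize(d['image'][170:350,150:400,::-1],(778,560),interpolation=cv2.INTER_CUBIC);cv2.imwrite('pics/si.png',b)
```

```text
scene0 (345, 277) [330 265  30  25 611] [344.2 277. ] ctr@11 [446.2 224.5  11. ] width 55.3
scene0 (397, 259) [385 249  23  21 382] [396.2 259.1] ctr@11 [432.8  98.7  11. ] width 45.3
side0 (204, 246) [191 235  26  20 367] [202.9 243.6] ctr@11 [445.7 225.4  11. ] width 54.0
side0 (181, 279) [169 267  24  22 354] [180.1 276.3] ctr@11 [430.6  98.3  11. ] width 43.6
```

View pics/sc.png

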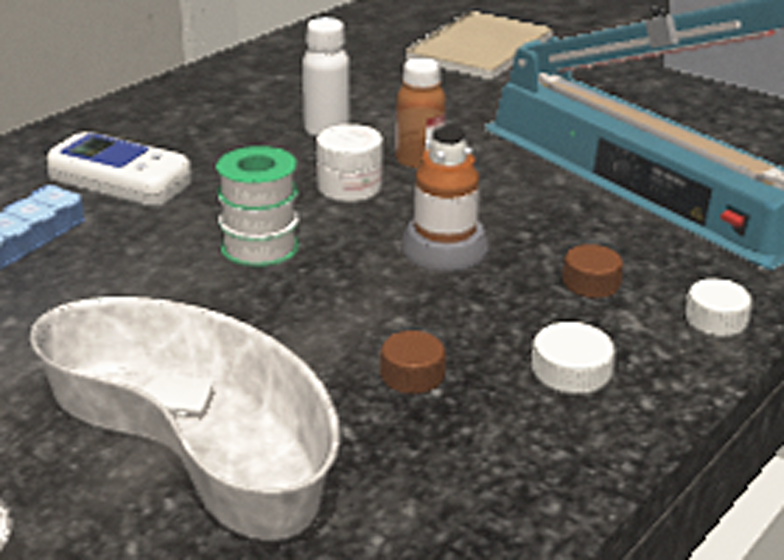

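View pics/si.png

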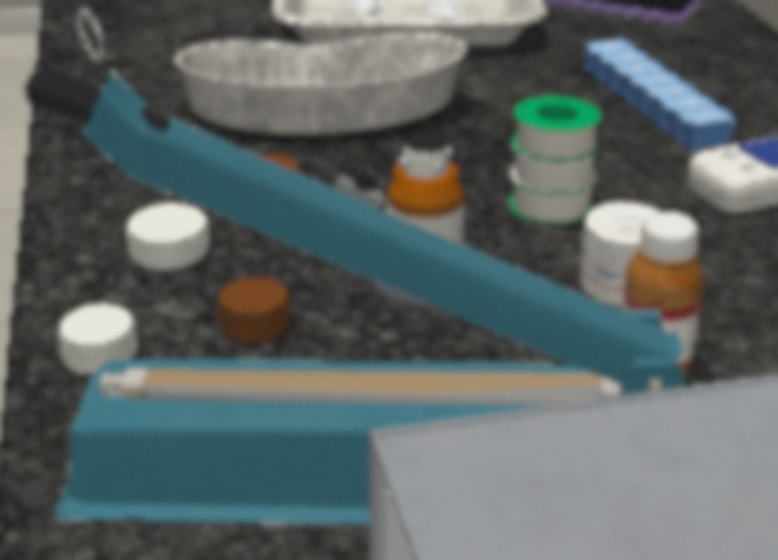

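The crops show the rubber seal at sc (449,133), the neck in si at (427,155), the dish rim, and the sealer's raised lever crossing in front of the vial in the side view. Next I'll compute positions for these.

Run:
```python
from h import *
c=load('scene0'); d=load('side0')
S=lambda u,v,z: np.round(at(c,140+u/2.8,150+v/2.8,z)).astype(int)
D=lambda u,v,z: np.round(at(d,150+u/3.112,170+v/3.111,z)).astype(int)
print('vial top',S(449,133,101),D(427,152,101))
print('vial body mid @50', S(446,200,55))
print('stand bottom front', S(445,267,0))
for p in [(32,340),(60,308),(140,297),(220,312),(290,355),(325,400),(338,440),(200,455),(320,470),(195,420),(150,392),(80,378)]: print('rim',p,S(*p,48))
for p in [(176,62),(468,45),(200,42),(420,35),(300,93),(250,88)]: print('rimside',p,D(*p,48))
for p in [(487,130),(770,262)]: print('sealer base',p,S(*p,0))
for p in [(60,515),(105,362),(360,362)]: print('sealer base side z0/45',p,D(*p,0),D(*p,45))
# lever tri: handle tip scene px (445,146) & side (160,195)
def tri(p,q):
    o1,d1=ray(c,*p);o2,d2=ray(d,*q);d1/=np.linalg.norm(d1);d2/=np.linalg.norm(d2)
    A=np.c_[d1,-d2];t=np.linalg.lstsq(A,o2-o1,rcond=None)[0];a=o1+t[0]*d1;b=o2+t[1]*d2;return np.round((a+b)/2),round(np.linalg.norm(a-b),1)
print('handle tip',tri((445,145),(160,199)))
print('vial',tri((140+449/2.8,150+133/2.8),(150+427/3.112,170+152/3.111)))
print('jar',S(350,140,47),'bottle',S(421,75,90),'spool',S(258,165,73), D(557,112,73))
print('brown',S(592,270,11),S(413,360,11))
```

```text
vial top [615 199 101] [621 174 101]
vial body mid @50 [601 211  55]
stand bottom front [596 214   0]
rim (32, 340) [612 527  48]
rim (60, 308) [636 499  48]
rim (140, 297) [619 451  48]
rim (220, 312) [574 416  48]
rim (290, 355) [508 404  48]
rim (325, 400) [459 411  48]
rim (338, 440) [425 424  48]
rim (200, 455) [457 493  48]
rim (320, 470) [410 446  48]
rim (195, 420) [486 481  48]
rim (150, 392) [523 490  48]
rim (80, 378) [559 518  48]
rimside (176, 62) [410 440  48]
rimside (468, 45) [643 498  48]
rimside (200, 42) [420 486  48]
rimside (420, 35) [602 518  48]
rimside (300, 93) [517 384  48]
rimside (250, 88) [477 391  48]
sealer base (487, 130) [767  31   0]
sealer base (770, 262) [461   4   0]
sealer base side z0/45 (60, 515) [450 -46   0] [469 -98  45]
sealer base side z0/45 (105, 362) [439  87   0] [459  21  45]
sealer base side z0/45 (360, 362) [586  98   0] [592  32  45]
handle tip (array([451., -23., 218.]), np.float64(1.2))
vial (array([622., 192.,  95.]), np.float64(4.8))
jar [740 203  47] bottle [737 133  90] spool [698 315  73] [706 306  73]
brown [517 138  11] [502 314  11]
```

servo_tool([
  [85,20,40,80,0],
  [85,43,100,96,0],
  [85,66,150,96,5],
  [85,90,205,96,15],
  [85,112,255,96,25],
  [85,135,305,96,35],
  [85,158,355,96,45],
  [85,182,405,96,55],
  [85,205,455,96,65],
  [85,215,510,96,75],
  [85,235,570,96,85],
  [85,270,630,96,85],
  [85,310,685,96,85],
  [85,350,735,96,85],
  [85,370,747,96,85],
  [85,370,747,96,85],
  [85,370,747,96,85],
  [85,370,747,96,85],
])

```text
time: 2.4
eef_pos: [539.0, 249.3, 400.6]
ee_rot: [180.0, 0.0, 103.8]
contact_force: [0.3, -0.3, -0.1]
gripper_width: 0.993
gripper_force: 0.0
```

Run:
```python
from h import *
c=snap('wrist','w1'); print(ctrl.state()['eef_pos'],np.round(c['cam_to_world'],3).tolist())
for p in [(446,225,11),(431.5,98.5,11),(618,196,101),(490,444,2)]: print(p,np.round(proj(c,p)))
```

```text
[539.01823317 249.33786573 400.66220748] [[0.971, -0.23, -0.062, 523.482], [0.239, 0.936, 0.257, 314.186], [-0.001, -0.265, 0.964, 470.604], [0.0, 0.0, 0.0, 1.0]]
(446, 225, 11) [213. 164.]
(431.5, 98.5, 11) [187. 246.]
(618, 196, 101) [341. 235.]
(490, 444, 2) [284.  -4.]
```

View pics/w1.png

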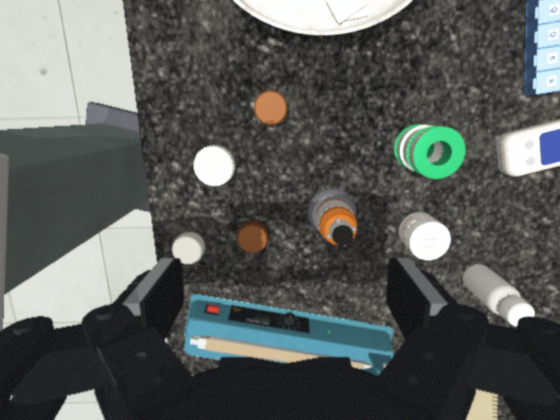

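The wrist view puts the wide cap at (214,166), the narrow at (188,248), the seal at (343,234) and the dish's bulging rim lowest near (310,33).

Run:
```python
from h import *
c=load('w1'); im=c['image'].astype(int)
def blob(m,p,r=30):
    k,l,st,ce=cv2.connectedComponentsWithStats(m.astype(np.uint8)); i=l[p[1],p[0]]; return ce[i],st[i]
wm=(im.min(2)>120)
for p in ((214,166),(188,248)):
    ce,st=blob(wm,p); print(ce,st,at(c,*ce,16).round(1))
sub=np.zeros(im.shape[:2],bool); sub[218:250,326:360]=1
ce,st=blob((im.max(2)<60)&sub,(343,234)); print('seal',ce,st,at(c,*ce,100).round(1), at(c,*(st[:2]+st[2:4]/2-.5),100).round(1))
for p in [(237,0),(260,18),(285,29),(310,33),(340,32),(370,22),(410,0)]: print(p,at(c,*p,48).round(0))
# scene seal
s=load('scene0'); i2=s['image'].astype(int); y,x=192,295
print((i2.max(2))[190:206,290:312])
```

```text
[213.47919762 165.34695394] [ 193  145   42   42 1346] [447.7 223.7  16. ]
[187.596      248.12133333] [172 233  32  31 750] [433.8  98.4  16. ]
seal [344.87091222 238.62134251] [326 218  34  32 581] [624.2 193.1 100. ] [619.8 198.5 100. ]
(237, 0) [444. 416.  48.]
(260, 18) [473. 404.  48.]
(285, 29) [502. 400.  48.]
(310, 33) [531. 403.  48.]
(340, 32) [563. 412.  48.]
(370, 22) [593. 430.  48.]
(410, 0) [629. 461.  48.]
[[146 148 149 146 146 138 137 131 112  78  64  62  60  62  69  78  84  82
   71  66  64  63]
 [146 147 149 150 144 134 128 129 113  77  63  66  64  66  71  78  82  78
   72  69  65  57]
 [146 148 137 128 129 138 149 132 108  83  71  73  81  76  71  68  67  67
   68  68  64  60]
 [145 149 130 120 130 144 153 150 126 102  99  89  78  77  71  65  60  58
   61  65  66  64]
 [146 146 137 137 150 162 173 174 137  85  69  65  62  63  67  69  71  71
   70  71  71  71]
 [143 144 172 186 198 157 139 109  76  60  55  56  60  63  69  83  96  86
   71  65  70  71]
 [142 140 196 222 175  97  72  60  53  55  59  59  58  58  54  71  81  79
   79  77  76  73]
 [143 139 202 226 134  45  50  56  59  55  61  57  61  60  55  57  68  76
   77  76  77  78]
 [143 136 202 224 119  36  52  57  59  58  59  60  60  56  55  44  71  81
   82  85  81  76]
 [130 118 200 203 126  50  33  48  54  55  58  58  55  51  39  79  75  71
   75  79  80  75]
 [121 117 244 215 181 168 112  44  28  34  33  32  29  17 127 162 109  62
   65  70  73  75]
 [120 101 190 177 180 201 218 177 165 141 126  93 149 204 229 208 137  68
   66  87  83  81]
 [120 125 176 148 156 188 217 215 226 234 234 221 233 233 229 200 180 126
   96 100 102  92]
 [118 127 189 166 156 176 190 200 213 222 226 225 224 215 203 189 247 255
  159  91 101  90]
 [112 159 193 157 156 175 225 255 223 205 209 211 212 204 196 161 184 196
  117  69  79  74]
 [112 166 196 153 157 155 201 245 204 196 208 206 204 197 193 162 141 165
  139  83  67  69]]
```

servo_tool([
  [85,-46,-13,-45,0],
  [85,-80,-22,-100,0],
  [85,-92,-25,-160,0],
  [85,-92,-25,-215,0],
  [85,-92,-25,-265,0],
  [85,-92,-25,-300,0],
  [85,-92,-25,-318,0],
  [85,-92,-25,-326,0],
  [85,-92,-25,-326,0],
  [85,-92,-25,-326,0],
  [40,-92,-25,-326,0],
  [40,-92,-25,-326,0],
  [40,-92,-25,-326,0],
  [40,-92,-25,-326,0],
  [40,-92,-25,-326,0],
  [40,-92,-25,-326,0],
], force=40)

```text
time: 4.45
eef_pos: [447.8, 225.2, 74.9]
ee_rot: [179.9, -0.0, 103.8]
contact_force: [-1.9, -0.8, 9.1]
gripper_width: 0.588
gripper_force: 40.3
```

servo_tool([
  [40,0,0,20,0],
  [40,0,0,60,0],
  [40,0,20,110,0],
  [40,10,60,120,0],
  [40,20,115,120,0],
  [40,35,170,120,0],
  [40,41,215,120,0],
  [40,41,218,120,0],
  [40,41,218,120,0],
  [40,41,218,120,0],
  [40,41,218,120,0],
])

```text
time: 5.82
eef_pos: [488.8, 442.1, 194.3]
ee_rot: [180.0, 0.0, 103.8]
contact_force: [0.1, 0.8, -0.9]
gripper_width: 0.592
gripper_force: 41.9
```

Run:
```python
from h import *
c=snap('wrist','w2'); s=snap('scene','s2'); st=ctrl.state(); print(st['eef_pos'],st['gripper_width'],st['gripper_force'],st['contact_force'])
a=cv2.resize(s['image'][210:350,130:280,::-1],(450,420)); cv2.imwrite('pics/c2.png',np.hstack([cv2.resize(c['image'][:,:,::-1],(350,420)),a]))
```

```text
[488.80158516 442.44502455 194.24985874] 0.5867233570677642 41.877300795167685 [-0.27952568  0.4450648  -0.28111142]
```

View pics/c2.png

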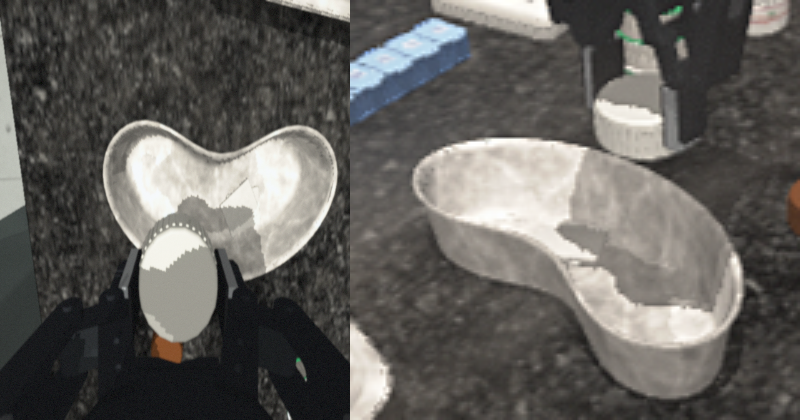

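The wide cap is held, and the dish lies straight in the wrist view with its ends at about (166,172) and (539,170). A small insert lies near its middle.

Run:
```python
from h import *
c=load('w2'); R=lambda p:np.array([.97*p[0]+.24*p[1],.24*p[0]-.97*p[1]]).round()
for n,u,v,z in [('Lend',166,175,48),('Rend',539,172,48),('Ltop',227,120,48),('Rtop',462,121,48),('notch',346,155,48),('insert',370,195,3),('insert2',410,180,8),('bulge R',440,270,48),('Lbulge',200,245,48)]:
    p=at(c,u,v,z); print(n,p.round(),R(p))
print(R((488.8,442)), [np.round(proj(c,p)) for p in [(488.8,442,13),(489,442,48)]])
```

```text
Lend [409. 451.  48.] [ 505. -339.]
Rend [639. 509.  48.] [ 742. -340.]
Ltop [440. 493.  48.] [ 545. -373.]
Rtop [580. 527.  48.] [ 689. -372.]
notch [517. 490.  48.] [ 619. -351.]
insert [553. 461.   3.] [ 647. -315.]
insert2 [578. 481.   8.] [ 676. -327.]
bulge R [602. 430.  48.] [ 687. -272.]
Lbulge [438. 409.  48.] [ 523. -291.]
[ 580. -311.] [array([284., 202.]), array([285., 216.])]
```

servo_tool([
  [40,1,0,-45,0],
  [40,1,0,-85,0],
  [40,1,0,-105,0],
  [40,1,0,-113,0],
  [40,1,0,-116,0],
  [40,1,0,-116,0],
  [40,1,0,-116,0],
  [66,1,0,-116,0],
  [66,1,0,-116,0],
  [66,1,0,-116,0],
  [66,1,0,-116,0],
])

```text
time: 7.3
eef_pos: [489.5, 443.1, 77.9]
ee_rot: [180.0, 0.0, 103.8]
contact_force: [-0.3, -0.3, 1.0]
gripper_width: 0.773
gripper_force: 0.0
```

servo_tool([
  [66,0,0,20,0],
  [66,0,0,70,0],
  [66,0,0,110,0],
  [66,-5,-50,125,0],
  [85,-15,-105,125,0],
  [85,-26,-165,125,0],
  [85,-37,-225,125,0],
  [85,-48,-285,125,0],
  [85,-56,-335,125,0],
  [85,-56,-342,125,0],
  [85,-56,-343,125,0],
  [85,-56,-343,125,0],
])

```text
time: 8.8
eef_pos: [433.9, 101.1, 203.3]
ee_rot: [179.9, -0.0, 103.9]
contact_force: [0.0, 0.0, -0.4]
gripper_width: 0.995
gripper_force: 0.0
```

Run:
```python
from h import *
c=snap('wrist','w3'); s=snap('scene','s3'); st=ctrl.state(); print(st['eef_pos'],proj(c,(432.5,98.5,22)))
im=c['image']; 
a=cv2.resize(s['image'][210:350,130:280,::-1],(450,420)); cv2.imwrite('pics/c3.png',np.hstack([cv2.resize(c['image'][:,:,::-1],(350,420)),a]))
m=(im.min(2)>120).astype(np.uint8);k,l,S,ce=cv2.connectedComponentsWithStats(m)
for i in range(1,k):
    if S[i][4]>300: print(S[i],ce[i].round(1),at(c,*ce[i],18).round(1))
```

```text
[433.72815142 101.15034259 203.00986961] (np.float64(281.6193914182026), np.float64(204.99775014354918))
[    0     0   230   376 39791] [124.1 173.2] [311.7  93.   18. ]
[ 124   69   77   38 1193] [165.9  87.6] [333.  161.2  18. ]
[ 517   93   43   84 1368] [534.7 128.4] [597.6 197.8  18. ]
[540 111  20  64 906] [551.2 142.9] [613.9 191.1  18. ]
[ 255  175   57   58 2530] [283.  203.4] [433.4  98.9  18. ]
[  54  389   51   31 1054] [ 80.4 407.1] [ 298.9 -134.5   18. ]
[469 391  47  29 872] [490.4 406.3] [664.7 -42.8  18. ]
```

View pics/c3.png

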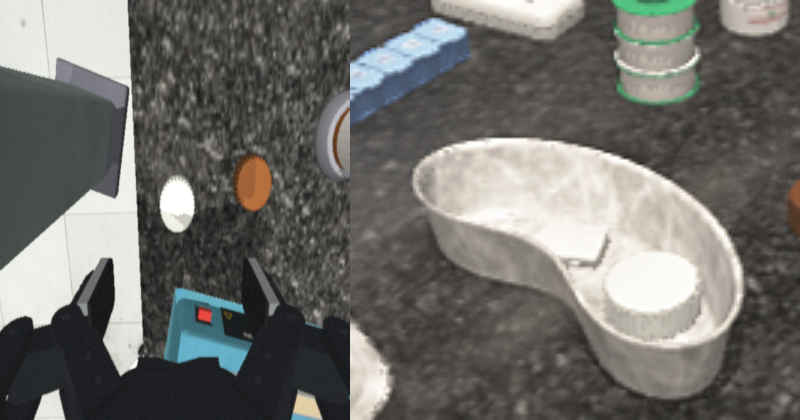

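The wide cap lies flat in the dish. The narrow cap is at about (433,98.7), so I'll grasp it there.

servo_tool([
  [85,-0.5,-2,-40,0],
  [85,-0.5,-2.5,-80,0],
  [85,-0.5,-2.5,-110,0],
  [85,-0.5,-2.5,-122,0],
  [85,-0.5,-2.5,-127,0],
  [85,-0.5,-2.5,-127,0],
  [85,-0.5,-2.5,-127,0],
  [30,-0.5,-2.5,-127,0],
  [30,-0.5,-2.5,-127,0],
  [30,-0.5,-2.5,-127,0],
  [30,-0.5,-2.5,-127,0],
  [30,-0.5,-2.5,-127,0],
  [30,-0.5,-2.5,-127,0],
  [30,-0.5,-2.5,-127,0],
  [30,-0.5,-2.5,-127,0],
], force=70)

```text
time: 10.78
eef_pos: [433.2, 97.6, 76.8]
ee_rot: [180.0, 0.0, 103.8]
contact_force: [-3.1, -1.0, 10.9]
gripper_width: 0.465
gripper_force: 69.0
```

servo_tool([
  [30,0,0,20,0],
  [30,0,0,70,0],
  [30,0,5,120,0],
  [30,30,20,165,0],
  [30,75,35,205,0],
  [30,125,50,223,0],
  [30,165,52,223,0],
  [30,167,52,223,0],
  [30,167,52,223,0],
  [30,167,52,223,0],
  [30,167,52,223,0],
])

```text
time: 12.15
eef_pos: [599.4, 149.6, 299.4]
ee_rot: [180.0, 0.0, 103.8]
contact_force: [-0.5, 0.9, 0.5]
gripper_width: 0.464
gripper_force: 70.7
```

Run:
```python
from h import *
c=snap('wrist','w4'); s=snap('scene','s4'); snap('side','d4'); st=ctrl.state(); print(st['eef_pos'],st['contact_force'],proj(c,(620,195,101)))
cv2.imwrite('pics/c4.png',np.hstack([cv2.resize(c['image'][:300,180:460,::-1],(560,600),interpolation=cv2.INTER_CUBIC)]))
```

```text
[599.75515949 149.61787751 299.24425908] [ 0.82339134  0.26739327 -0.95468659] (np.float64(324.2924699283607), np.float64(147.87340030972388))
```

View pics/c4.png

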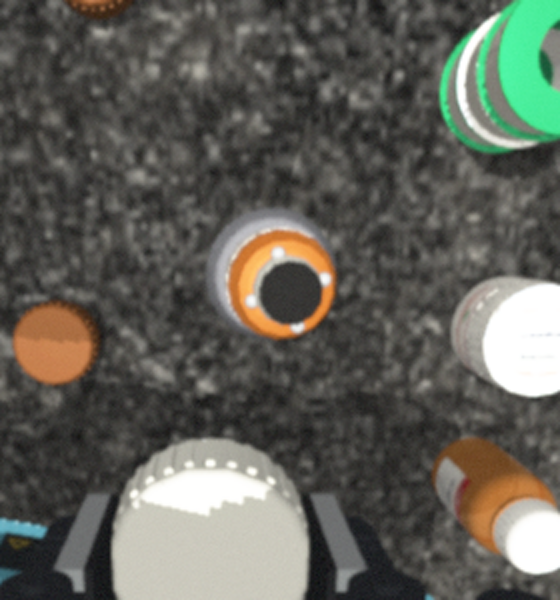

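The seal is clearly visible: crop (291,292) is full-image (325.5,146). The cap is held upright with its columns centred at crop 211.

Run:
```python
from h import *
c=load('w4'); im=c['image'].astype(int)
sub=np.zeros(im.shape[:2],np.uint8); sub[125:168,303:348]=1
m=((im.max(2)<75)&(sub>0)).astype(np.uint8)
k,l,S,ce=cv2.connectedComponentsWithStats(m); i=l[146,325]; print(S[i],ce[i])
cs,_=cv2.findContours((l==i).astype(np.uint8),0,1); e=cv2.fitEllipse(max(cs,key=len)); print(e)
for z in (101,): print('seal',at(c,*ce[i],z).round(1),at(c,*e[0],z).round(1))
# cap silhouette: bright rows
w=(im.min(2)>95)&(im.max(2)-im.min(2)<40)
for r in (230,240,260,280,300,320,340,360):
    x=np.where(w[r,200:370])[0]+200; print(r,(x.min(),x.max(),(x.min()+x.max())/2) if len(x) else None)
t=ctrl.state()['eef_pos']
zc=t[2]-65.8
print('proj top centre',proj(c,(t[0],t[1],zc+11)))
for n in (-21,21): print(proj(c,(t[0]+n*.971,t[1]+n*.239,zc+11)), proj(c,(t[0]-n*.239,t[1]+n*.971,zc+11)))
# scene/side seal
s=load('scene0'); i2=s['image'].astype(int); print('scene proj',[np.round(proj(s,(x,y,101)),1) for x,y in ((620,195),(618,196),(622,196))])
d=load('d4');print('side proj',[np.round(proj(d,(x,y,101)),1) for x,y in ((620,195),(618,196),(622,196))]); print(d['image'][205:230:2,276:300,0])
```

```text
[311 132  29  29 679] [324.99116348 145.94845361]
((324.98651123046875, 145.95611572265625), (28.117258071899414, 28.941076278686523), 47.803619384765625)
seal [620.1 196.6 101. ] [620.1 196.5 101. ]
230 (np.int64(254), np.int64(315), np.float64(284.5))
240 (np.int64(244), np.int64(325), np.float64(284.5))
260 (np.int64(218), np.int64(351), np.float64(284.5))
280 (np.int64(209), np.int64(360), np.float64(284.5))
300 (np.int64(239), np.int64(331), np.float64(285.0))
320 (np.int64(234), np.int64(310), np.float64(272.0))
340 (np.int64(249), np.int64(341), np.float64(295.0))
360 None
proj top centre (np.float64(284.7977710753265), np.float64(282.920394777881))
(np.float64(232.6728401440737), np.float64(282.8746296835052)) (np.float64(284.7734682728818), np.float64(328.2479795477887))
(np.float64(336.9370805013762), np.float64(282.9661724964111)) (np.float64(284.8241092545478), np.float64(233.7965929424855))
scene proj [array([300.6, 196.2]), array([300.8, 196.7]), array([299.6, 196. ])]
side proj [array([287.3, 214.2]), array([286.3, 213.9]), array([288.4, 214. ])]
[[126 125 122 118 117 
[... 591 characters left out ...]
70  76  95 111 104  85  73  65  61  59  59  58  58  64  71  86 101
  104  85  64  60  61  57]
 [ 63  72  88 118 143 152 151 145 139 135 134 131 126 126 131 134 132 126
  111  83  61  59  61  59]
 [ 68  91 122 146 153 152 154 156 158 158 160 158 155 153 154 148 137 122
  104  83  65  55  52  52]
 [ 99 133 148 146 138 139 147 151 154 154 155 154 153 151 150 143 134 134
  141 140 118  83  57  52]
 [108 143 159 162 156 150 151 152 153 154 155 154 153 148 143 140 146 153
  157 153 135  97  65  55]
 [108 135 153 163 166 166 165 164 164 163 163 163 164 162 162 164 165 162
  155 138 113  84  58  47]
 [138 147 151 156 160 161 163 166 169 168 166 165 164 162 160 158 156 150
  142 132 124 107  81  64]]
```

servo_tool([
  [30,10,25,-20,0],
  [30,20.4,46.7,-60,0],
  [30,20.4,46.7,-95,0],
  [30,20.4,46.7,-112,0],
  [30,20.4,46.7,-116,0],
  [30,20.4,46.7,-116,0],
  [30,20.4,46.7,-116,0],
  [30,20.4,46.7,-116,0],
], force=90)

```text
time: 13.3
eef_pos: [620.8, 196.3, 184.0]
ee_rot: [179.9, 0.0, 103.8]
contact_force: [0.5, 0.4, -0.6]
gripper_width: 0.453
gripper_force: 90.4
```

Run:
```python
from h import *
s=snap('scene','s5'); d=snap('side','d5'); st=ctrl.state(); print(st['eef_pos'],st['contact_force'],st['gripper_width'])
f=lambda i:cv2.resize(i[:,:,::-1],(400,480),interpolation=cv2.INTER_CUBIC)
cv2.imwrite('pics/c5.png',np.hstack([f(s['image'][165:261,260:340]),f(d['image'][170:266,245:325])]))
t=st['eef_pos']
for n,c in(('s',s),('d',d)): print(n,[np.round(proj(c,(t[0],t[1],z)),1) for z in (106,128)],np.round(proj(c,(620.1,196.5,101)),1))
```

```text
[620.62579497 196.27405623 183.58299643] [-0.63254778 -0.87260196 -0.70520946] 0.4516945853425481
s [array([300. , 194.1]), array([300.3, 184.3])] [300.  196.4]
d [array([287.7, 211.5]), array([287.9, 200.9])] [287.4 213.8]
```

View pics/c5.png

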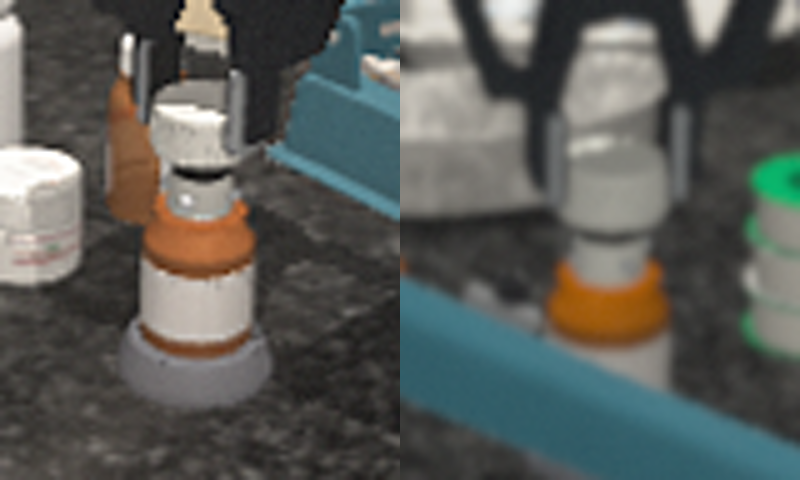

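Both views show the cap over the neck, about 1 mm too far to +x. I'll correct that and press down in steps.

servo_tool([
  [30,-1,0,-3,0],
  [30,-1,0,-8,0],
  [30,-1,0,-12,0],
  [30,-1,0,-15,0],
  [30,-1,0,-16,0],
  [30,-1,0,-17,0],
  [30,-1,0,-17,0],
  [30,-1,0,-17,0],
])

```text
time: 14.4
eef_pos: [619.9, 196.5, 166.7]
ee_rot: [179.9, 0.0, 103.8]
contact_force: [0.1, 2.4, 5.2]
gripper_width: 0.451
gripper_force: 91.0
```

servo_tool([
  [30,0,0,-1,0],
  [30,0,0,-2,0],
  [30,0,0,-3,0],
  [30,0,0,-4,0],
  [30,0,0,-5,0],
  [30,0,0,-6,0],
  [30,0,0,-6,0],
  [30,0,0,-6,0],
])

```text
time: 15.4
eef_pos: [619.5, 196.4, 159.7]
ee_rot: [180.0, -0.0, 103.8]
contact_force: [3.1, 1.5, -0.3]
gripper_width: 0.455
gripper_force: 91.3
```

Clicked: the force has dropped to zero. Now I'll squeeze the seal.

servo_tool([
  [30,0,0,-1,0],
  [30,0,0,-2,0],
  [30,0,0,-3,0],
  [30,0,0,-3.5,0],
  [30,0,0,-3.5,0],
  [30,0,0,-3.5,0],
  [30,0,0,-3.5,0],
])

```text
time: 16.27
eef_pos: [619.5, 196.4, 157.4]
ee_rot: [179.9, -0.0, 103.8]
contact_force: [-0.0, 1.4, 6.4]
gripper_width: 0.45
gripper_force: 92.1
```

servo_tool([
  [30,0,0,-0.7,0],
  [30,0,0,-1.5,0],
  [30,0,0,-2,0],
  [30,0,0,-2,0],
  [30,0,0,-2,0],
  [30,0,0,-2,0],
  [30,0,0,-2,0],
  [30,0,0,-2,0],
])

```text
time: 17.27
eef_pos: [619.5, 196.4, 157.0]
ee_rot: [179.9, 0.0, 103.8]
contact_force: [-3.2, 0.2, 15.6]
gripper_width: 0.454
gripper_force: 93.0
```

Run:
```python
from h import *
s=snap('scene','s6'); d=snap('side','d6'); st=ctrl.state(); print(st['eef_pos'],st['contact_force'],st['gripper_width'])
f=lambda i:cv2.resize(i[:,:,::-1],(400,480),interpolation=cv2.INTER_CUBIC)
cv2.imwrite('pics/c6.png',np.hstack([f(s['image'][165:261,260:340]),f(d['image'][170:266,245:325])]))
```

```text
[619.51900797 196.43660932 156.96670224] [-3.58314307  0.62654564 16.42764892] 0.4523091817713498
```

View pics/c6.png

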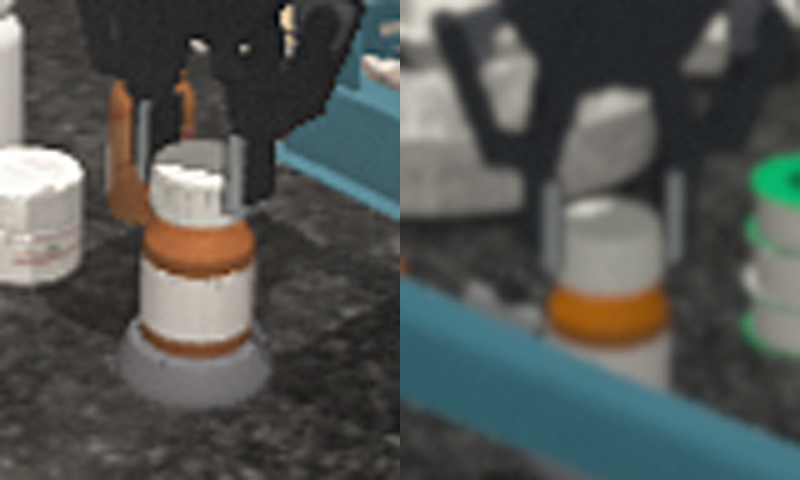

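Both views show the cap seated square down on the collar. The arm is pressing with about 16 N, which is more than the seal's 9 N.

```bash
python3 -c "
from cell import workorder
print(workorder.finish_job())"
```

```text
the job is handed in; nothing more can be done
None
```

The job is handed in, but it returned no verdict: the wide cap lies released in the dish, and the narrow cap is clicked onto the vial with the arm still pressing at about 16 N, seal apparently fully down.

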